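Lock the tube cassette in the mixer

ROBOT

A 6-joint arm with a two-finger parallel gripper is mounted at the origin on the work surface. World frame = base frame: x ahead of the robot, y to its left, z up, the work surface at z = 0. Lengths are in m, angles in degrees, forces in N, time in s.
With the tool pointing down it reaches from about 0.4 to 0.925 m from the base axis. Payload 12.5 kg.
Tool frame: the origin (TCP) lies midway between the tips of the shut fingers; the grasp point (between the pads) lies bot.grasp_offset behind it (bot.grasp_offset is the distance from the TCP to the grasp point, in m); z points along the fingers, y is the line along which they close (so a half turn about z gives the same grasp; the last joint's range is limited). The gripper opens to 95 mm and grips with 3 to 60 N. Pads are 20 mm wide; open, the fingers measure 119 mm over their backs; the gripper's body (75 mm by 180 mm) begins 59 mm behind the grasp point.
Start: joints at [-82.025, 28.126, 89.318, -0, 62.55, -6.05], TCP at [0.151, -0.606, 0.215] pointing down, gripper open.
Joint ranges: [-177.58, 177.58], [-47.91, 125.51], [2.72, 160], [-65.01, 245.01], [3.68, 167.84], [-153.87, 153.87]. Speed limits (degrees/s): [127.2, 127.2, 159.86, 180, 180, 180].

INTERFACE

Orientations are given as a 3x3 rotation matrix whose columns are the frame's x, y, z axes.
In Python, from station import bot gives the robot as it stands.
- The arm moves only by the tool jog_arm, never from a script. Its argument "series" is text: rows parted by semicolons, each of 5 numbers parted by spaces: the shift along the tool's x, y, z in m, then the turn about the tool's z in degrees, then the closure in counts, from 0 (fully open) to 255 (shut). A call has 1 to 20 rows; each row shifts and turns the commanded pose from where the row before left it, along the tool's axes as they then stand; what a row does not reach is not made up. A row lasts 1/12 s, in which the tool goes at most 41.7 mm and 7.16 degrees, less where a joint would pass 70% of its speed; a pose out of reach is approached as far as the arm can. A call with a gripper value outside its range is refused whole. The fingers move at their own pace and stop on an object; the grip force is fixed at half the most. Time passes only in rows, so rows that do not move let the fingers close. It gives the time, the measured TCP pose, the force, the opening and the grip force at its end, in the units of the state.
- bot.get_state(): the state, without advancing time (a new reading comes with each control period).
- bot.camera(name): name is "scene" or "top" or "wrist"; returns the picture (420x560x3 uint8, blue, green, red); there is no depth.
- bot.calibration(name): a dict with "camera_matrix" (3x3 intrinsics, pixels), "rvec" (rotation vector, rad) and "tvec" (3), from world to camera coordinates, as OpenCV has them. Camera axes: x right, y down, z forward; pixel columns grow to the right and rows downward; lengths in m; the calibration is good to about 2 mm. A picture is of the moment at which its call begins: read the wrist's pose just before it. calibration takes no time and is no camera call; for the wrist camera it gives the pose at the moment of the call.
- bot.close_job(): hands the job in; it is judged then, once.
Trained networks look in the newest picture that a camera, given by its name, has taken for a name from the list of things; names that differ only in an ending like _2 or _b are one class to them, and where a whole thing is asked for, a point or a joint stands for the part that bears it (a point fixed in the world has none). Each returns a list of dicts, best first, with "p" (0 to 1); they miss things now and then, are a little off and sometimes report something else, mostly with a low value. They report only what shows in the picture. A call takes as long as a camera call.
- bot.silhouettes(camera, label): "mask" (420x560 bool, what is visible of it) and "uv" ([column, row] in pixels, amid what is visible of it).
The state is a dict: "clock": time; "joints": joint angles; "dq": joint speeds; "joint_efforts": joint torques, N m; "tcp_pos": TCP position; "orientation": TCP orientation; "ft_force": force on the tool from outside, world axes, zero at the start; "moment": the same for the moment, N m; "width": opening from 0.0 (shut) to 1.0 (fully open); "gripper_force": force on a finger pad.
Only numpy, scipy, OpenCV 4.12 (cv2) and the standard library are available. Lean on these libraries where they do the work, as an engineer would, in place of code of your own. Each camera call takes 0.05 s, during which the arm holds its last target. There are 200 camera calls.

TASK

Swing the mixer's keeper bar fully shut over the row of tubes so that it clicks into its detent. Then use the T-handle key to turn the clamp screw at the bottom of the latch block's well clockwise to its stop, and put the key back upright and fully down in the hole of its stand. Leave the reagent jar, the beaker and the vial where they stand.

Things in the scene. Friction and masses are not known exactly. Their poses are not given: they have to be found in the camera images.
- mixer: Tube mixer fixed to the bench, position and yaw vary: grey base plate 140 (x) x 300 (y) mm, 20 mm thick, origin at the centre of its underside. In the middle a white cassette of 12 capped tubes, 75 x 140 mm, tops 54 mm above the bench; near the -y end a hinge post 24 mm dia; near the +y end the aluminium latch block, 60 x 60 mm, 125 mm high. The keeper bar opens to its -x side.
- bar_hinge (a point): Fixed point on the keeper bar's vertical hinge axis, 67 mm above the bench (the bar's mid-height), 218 mm from the well's axis. Axes are the mixer's: y runs from the hinge to the latch block, z up; the bar opens to -x.
- bar_peg (a point): Point on the axis of the black upright peg (16 mm dia) on the keeper bar, 92 mm above the bench, 120 mm from the hinge axis; the peg stands free from 72 to 108 mm. The bar is flat steel, 16 mm wide, 62 to 72 mm above the bench, reaching 193 mm from the hinge; shut, it lies over the tubes with its end in the latch block's side slot. The y axis points along the bar to its end.
- bar (a joint): Angle of the keeper bar, rad: 0 = shut against its stop; it grows as the bar opens, anticlockwise from above, up to 1.5. It starts 0.6 to 1.1 open, stays where it is left (light friction), and must be pushed at the peg with about 3 N past a spring ball in the last 0.07 rad, which then holds it shut.
- well_mouth (a point): Centre of the round mouth of the well in the top of the latch block: 42 mm dia, 125 mm above the bench. Fixed to the mixer, same axes. The well is vertical; the clamp screw lies at its bottom.
- screw_floor (a point): Centre of the floor of the square socket in the clamp screw, on the well's axis, 41 mm below the well's mouth (84 mm above the bench). The socket is 14.4 mm square and 11 mm deep, with a flared lead-in 4 mm high above it that opens to about 20 mm. The point's x and y axes are square to the socket's walls and turn with the screw.
- screw (a joint): Angle of the clamp screw, rad: grows clockwise from above; 1.4 = its stop (tight). It starts between 0 and 0.5, takes about 0.12 N m and stays where it is left. A key's fit in the socket has about 0.2 rad of play either way.
- key_grip (a point): Centre of the crossbar of the steel T-handle key: the crossbar is 70 mm along the point's x axis, 12 mm wide (y), 14 mm high. At the start the key stands upright in its stand, crossbar 107 mm above the bench, at any yaw. z points up, away from the tip. Mass about 0.14 kg.
- key_tip (a point): Centre of the square lower end of the key, 97 mm below the crossbar's centre: a 12 mm square bit, 30 mm long, sides square to the crossbar, on an 11 mm round shank.
- stand_hole0 (a point): Centre of the mouth of the round hole in the top of the key's stand, a grey block 66 x 66 mm, 55 mm high, fixed to the bench. The hole is 21 mm dia, with a 4 mm flare at its mouth, 45 mm deep (floor 10 mm above the bench). The stand may be on either side of the mixer.
- reagent: White-capped jar 60 mm dia, 100 mm high, bystander; origin at the centre of its underside.
- beaker: Clear open beaker 64 mm dia, 75 mm high, bystander; origin at the centre of its underside.
- vial: Amber vial 32 mm dia, 55 mm high with white cap, bystander; origin at the centre of its underside.

How it is judged:
By the outcome, as a careful person would: the job done as asked, in the order asked, and still so for the second after the job is handed in, with the robot touching nothing.
It also fails if it takes over 67 s, if anything falls off the work surface, if the arm or the gripper's body presses on something with over 40 N, if the wrist force passes 120 N, or if a joint passes its speed limit or range.

## Working session

There is one attempt and no reset: what is moved stays moved. The work goes in short steps, Python scripts to look and compute and a tool call to move; the robot and the scene stay as the last step left them, time stands still between calls to the robot, and variables do not carry over. Pictures are saved under pics/ and viewed, at most 10 in all, crops included, and the job is handed in when it is done.

Besides the shell and the picture viewer there is one more tool, called after ">>>" as name(argument=value, ...) on one line, values as JSON. jog_arm: Moves the arm, as the interface text tells. Its arguments: {"type":"object","properties":{"series":{"type":"string"}},"required":["series"]}

```bash
mkdir -p pics; ls; python3 - <<'E'
from station import bot
import cv2,numpy as np
s=bot.get_state();print(s,bot.grasp_offset)
for n in("top","scene"):
    cv2.imwrite(f"pics/{n}0.png",bot.camera(n))
    c=bot.calibration(n);print(n,c)
E
```

```text
pics
{'clock': 0.0, 'joints': array([-8.20243876e+01,  2.81653307e+01,  8.93505558e+01, -4.12579702e-04,
        6.25501599e+01, -6.04990349e+00]), 'dq': array([ 0.03028704, -0.04376997,  0.01695341,  0.09151471,  0.0765862 ,
        0.0356006 ]), 'joint_efforts': array([-2.62897656e-04, -6.12644148e+01, -2.58180678e+01,  6.92770234e-02,
        4.82588774e-02, -8.59797728e-05]), 'tcp_pos': array([ 0.15146211, -0.60611045,  0.21404634]), 'orientation': array([[ 9.70187098e-01,  2.42357108e-01, -1.66271080e-04],
       [ 2.42357137e-01, -9.70186434e-01,  1.14069048e-03],
       [ 1.15140500e-04, -1.14698017e-03, -9.99999336e-01]]), 'ft_force': array([0.82355033, 0.21029394, 0.28786811]), 'moment': array([-0.00408514, -0.06613336, -0.01172004]), 'gripper_force': 0.0, 'width': 0.9986574651280022} 0.0188
top {'camera_matrix': array([[473.42990986,   0.        , 270.02560944],
       [  0.        , 473.42990986, 209.32163083],
       [  0.        ,   0.        ,   1.        ]]), 'rvec': array([ 2.16636823, -2.20370199,  0.07394175]), 'tvec': array([0.00935007, 0.57124689, 1.42208318])}
scene {'camera_matrix': array([[497.80508971,   0.        , 278.48844069],
       [  0.        , 497.80508971, 207.79444419],
       [  0.        ,   0.        ,   1.        ]]), 'rvec': array([ 1.91569096,  1.33822133, -0.6045082 ]), 'tvec': array([-0.18464628, -0.26548533,  1.51007872])}
```

View pics/top0.png

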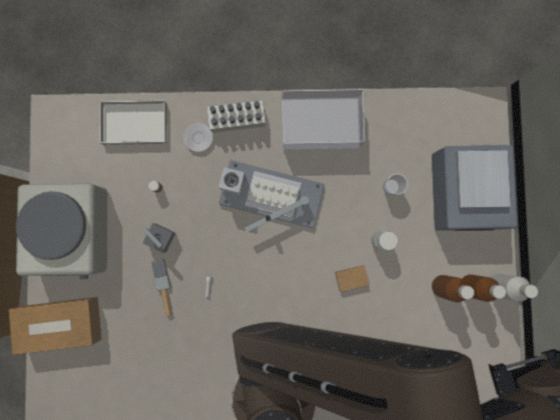

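View pics/scene0.png

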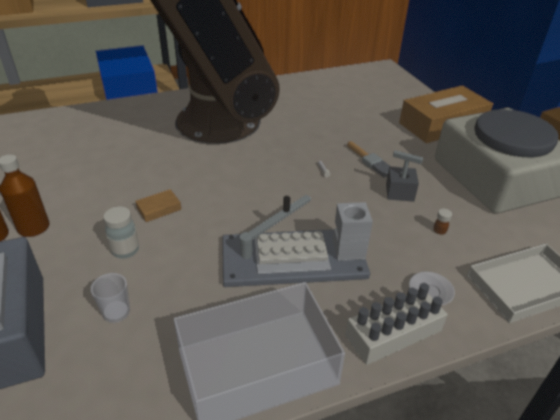

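```bash
cat > h.py <<'E'
from station import bot
import cv2,numpy as np
def cal(n):
    c=bot.calibration(n);R=cv2.Rodrigues(c["rvec"])[0];return c["camera_matrix"],R,np.array(c["tvec"]).ravel()
def ray(uv,z,C):
    K,R,t=C;d=R.T@np.linalg.inv(K)@np.array([uv[0],uv[1],1.]);o=-R.T@t
    return o+d*(z-o[2])/d[2]
def proj(P,C):
    K,R,t=C;p=(np.atleast_2d(P)@R.T+t)@K.T;return p[:,:2]/p[:,2:]
E
python3 - <<'E'
from h import *
bot.camera("top");bot.camera("scene")
for n in("top","scene"):
    C=cal(n);print(n,(-C[1].T@C[2]).round(3))
    for l in("mixer","bar","key_grip","stand_hole0","screw","reagent","beaker","vial"):
        for d in bot.silhouettes(n,l)[:1]:
            m=d["mask"].astype(np.uint8);r=cv2.minAreaRect(cv2.findNonZero(m))
            print(l,round(d["p"],2),np.round(d["uv"],1),int(m.sum()),np.round(r[0],1),np.round(r[1],1),round(r[2],1))
C=cal("top")
for n,uv,z in(("well",(232,180),.125),("peg",(268,217),.108),("end",(247,229),.072),("hinge",(307,202),.072),("key",(153,238),.114),("stand",(159,238),.055)):
    print(n,ray(uv,z,C).round(3))
E
```

```text
top [ 0.471 -0.002  1.458]
mixer 0.73 [267.5 192.6] 4769 [267.6 202.6] [102.8  65. ] 14.0
bar 0.74 [282.7 211.4] 370 [277.5 214. ] [ 7.6 68.9] 63.4
stand_hole0 0.82 [164.3 235.9] 432 [159.4 237.6] [25.  23.2] 25.0
screw 0.19 [384.6 239.8] 459 [384.5 241. ] [20. 25.] 90.0
reagent 0.77 [383.3 239.8] 423 [384.5 240.5] [19. 25.] 90.0
beaker 0.78 [398. 183.] 429 [396. 185.] [21.2 24. ] 45.0
vial 0.52 [154.8 184.5] 117 [155.5 186. ] [10. 13.] 90.0
scene [ 1.306 -0.314  0.761]
mixer 0.84 [294.8 252.1] 9225 [296.6 238.6] [ 88.6 153. ] 86.4
bar 0.56 [275.5 221.1] 878 [272.3 215.9] [19.4 81.8] 53.1
key_grip 0.72 [404.5 159. ] 256 [404.9 158.3] [24.  24.7] 49.1
stand_hole0 0.97 [400.9 183. ] 977 [401.7 183.4] [32.6 33.5] 4.8
screw 0.54 [119.6 231. ] 1423 [120.6 232. ] [52.1 30.8] 76.0
reagent 0.7 [119.5 229.1] 1397 [120.8 232.1] [52.4 30.1] 76.0
beaker 0.61 [113.9 293.9] 1407 [110.8 297. ] [48.2 35.3] 78.7
vial 0.84 [441.3 217.7] 351 [442.  221.4] [15.3 26. ] 14.0
well [0.649 0.106 0.125]
peg [0.543 0.006 0.108]
end [0.511 0.068 0.072]
hinge [ 0.587 -0.109  0.072]
key [0.489 0.333 0.114]
stand [0.489 0.33  0.055]
```

```bash
cat >> h.py <<'E'
def plan(p,yaw,rows=True):
    """tool shift (in final tool axes, after turn) and turn to reach p with tool-x at yaw deg"""
    s=bot.get_state();T=s["orientation"];y0=np.degrees(np.arctan2(T[1,0],T[0,0]))
    turn=(y0-yaw+180)%360-180
    a=np.radians(yaw);x=np.array([np.cos(a),np.sin(a)]);y=np.array([x[1],-x[0]])
    d=np.array(p)-s["tcp_pos"]
    print("turn %.1f then shift x %.4f y %.4f z %.4f"%(turn,d[:2]@x,d[:2]@y,-d[2]), "| now yaw %.1f pos"%y0,s["tcp_pos"].round(4),"F",np.round(s["ft_force"],1))
E
python3 - <<'E'
from h import *
C=cal("wrist");s=bot.get_state();o=-C[1].T@C[2]
print("cam in tool",s["orientation"].T@(o-s["tcp_pos"]),"\n",s["orientation"].T@C[1].T,C[0])
plan([.50,.0,.38],105)
for uv in ((450,288),(485,288),(518,290)):print(ray(uv,.1,cal("top")))
E
```

```text
cam in tool [ 0.08487735 -0.00159696 -0.17058843] 
 [[-1.55421852e-04 -9.54680805e-01 -2.97631545e-01]
 [ 9.99999926e-01 -2.52703102e-04  2.88373198e-04]
 [-3.50516771e-04 -2.97631478e-01  9.54680774e-01]] [[367.44703534   0.         275.57898163]
 [  0.         367.44703534 220.74741969]
 [  0.           0.           1.        ]]
turn -91.0 then shift x 0.4955 y 0.4936 z -0.1653 | now yaw 14.0 pos [ 0.1515 -0.6064  0.2147] F [-0.9  0.7  0.6]
[ 0.33296381 -0.50786136  0.1       ]
[ 0.33129907 -0.60715712  0.1       ]
[ 0.32410812 -0.70044594  0.1       ]
```

>>> jog_arm(series="0 0 -0.04 -7 0; 0 0 -0.04 -7 0; 0 0 -0.04 -7 0; 0 0 -0.04 -7 0; 0 0 -0.02 -7 0; 0 0 0 -7 255; 0 0 0 -7 255; 0 0 0 -7 255; 0 0 0 -7 255; 0 0 0 -7 255; 0 0 0 -7 255; 0 0 0 -7 255; 0 0 0 -7 255; 0 0 0 0 255")

```text
clock: 2.17
tcp_pos: [0.1515, -0.6063, 0.3946]
orientation: [[-0.265, 0.964, 0.0], [0.964, 0.265, -0.0], [-0.0, -0.0, -1.0]]
ft_force: [0.5, 0.0, 0.8]
width: 0.424
gripper_force: 0.0
```

```bash
python3 - <<'E'
from h import *
plan([.53,.03,.40],105)
E
```

```text
turn 0.3 then shift x 0.5167 y 0.5303 z -0.0054 | now yaw 105.3 pos [ 0.1515 -0.6063  0.3946] F [0.5 0.  0.8]
```

>>> jog_arm(series="0.028 0.029 0 0 255; 0.028 0.029 0 0 255; 0.028 0.029 0 0 255; 0.028 0.029 0 0 255; 0.028 0.029 0 0 255; 0.028 0.029 0 0 255; 0.028 0.029 0 0 255; 0.028 0.029 0 0 255; 0.028 0.029 0 0 255; 0.028 0.029 0 0 255; 0.028 0.029 0 0 255; 0.028 0.029 0 0 255; 0.028 0.029 0 0 255; 0.028 0.029 0 0 255; 0.028 0.029 0 0 255; 0.028 0.029 0 0 255; 0.028 0.029 0 0 255; 0.028 0.029 0 0 255; 0 0 0 0 255; 0 0 0 0 255")

```text
clock: 3.83
tcp_pos: [0.5254, 0.0173, 0.3941]
orientation: [[-0.259, 0.966, -0.001], [0.966, 0.259, -0.0], [0.0, -0.001, -1.0]]
ft_force: [-0.1, -0.3, 0.2]
width: 0.006
gripper_force: 0.0
```

```bash
python3 - <<'E'
from h import *
plan([.53,.03,.40],105)
im=bot.camera("wrist");cv2.imwrite("pics/w0.png",cv2.resize(im,(784,588),interpolation=cv2.INTER_CUBIC))
C=cal("wrist");np.savez("w0.npz",K=C[0],R=C[1],t=C[2])
E
```

```text
turn -0.0 then shift x 0.0110 y 0.0077 z -0.0059 | now yaw 105.0 pos [0.5254 0.0173 0.3941] F [-0.1 -0.3  0.2]
```

View pics/w0.png

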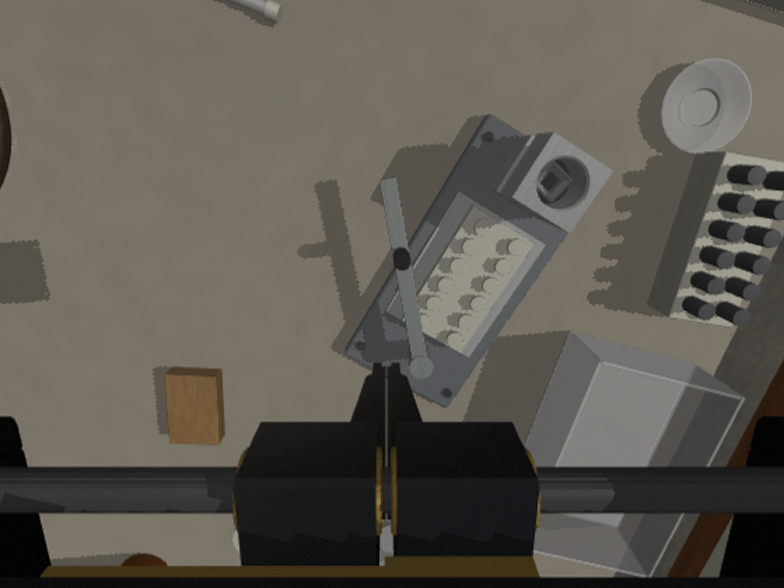

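Wrist view: well mouth at about (563,185), peg at (402,258), hinge cap at (421,367), bar end at (388,181) (in the ×1.4 picture).

```bash
python3 - <<'E'
from h import *
d=np.load("w0.npz");C=(d["K"],d["R"],d["t"])
for n,uv,z in(("well",(563,185),.125),("peg",(402,257),.108),("end",(388,181),.072),("hinge",(421,366),.076),("b1",(554,133),.125),("b2",(611,172),.125),("b3",(570,231),.125)):
    print(n,ray(np.array(uv)/1.4,z,C).round(4))
W=ray(np.array([563,185])/1.4,.125,C);H=ray(np.array([421,366])/1.4,.075,C);P=ray(np.array([402,257])/1.4,.108,C)
print(np.hypot(*(W-H)[:2]),np.hypot(*(P-H)[:2]))
y=np.degrees(np.arctan2(*(W-H)[1::-1]));b=np.degrees(np.arctan2(*(P-H)[1::-1]));print(y,b)
E
```

```text
well [0.653  0.1094 0.125 ]
peg [0.5411 0.0129 0.108 ]
end [0.5123 0.072  0.072 ]
hinge [ 0.5931 -0.0982  0.076 ]
b1 [0.6313 0.146  0.125 ]
b2 [0.6876 0.1295 0.125 ]
b3 [0.6724 0.0749 0.125 ]
0.21635260221337863 0.12308683092477599
73.99127706519003 115.1127906278569
```

```bash
python3 - <<'E'
from h import *
plan([.506,-.008,.082],115)
E
```

```text
turn -10.1 then shift x -0.0139 y -0.0274 z 0.3123 | now yaw 104.9 pos [0.5249 0.0162 0.3943] F [-0.1 -0.4 -0.6]
```

>>> jog_arm(series="0 0 0.01 -5 255; 0 0 0.03 -5 255; -0.007 -0.014 0.03 0 255; -0.007 -0.014 0.03 0 255; 0 0 0.035 0 255; 0 0 0.035 0 255; 0 0 0.035 0 255; 0 0 0.035 0 255; 0 0 0.03 0 255; 0 0 0.02 0 255; 0 0 0.015 0 255; 0 0 0.007 0 255; 0 0 0 0 255; 0 0 0 0 255")

```text
clock: 5.05
tcp_pos: [0.5056, -0.0096, 0.0832]
orientation: [[-0.421, 0.907, 0.0], [0.907, 0.421, -0.0], [-0.0, 0.0, -1.0]]
ft_force: [0.6, 0.3, 0.1]
width: 0.005
gripper_force: 0.0
```

```bash
python3 - <<'E'
from h import *
plan([.506,-.008,.082],115)
im=bot.camera("wrist");cv2.imwrite("pics/w1.png",im)
E
```

```text
turn -0.1 then shift x 0.0012 y 0.0010 z 0.0012 | now yaw 114.9 pos [ 0.5056 -0.0096  0.0832] F [0.6 0.3 0.1]
```

View pics/w1.png

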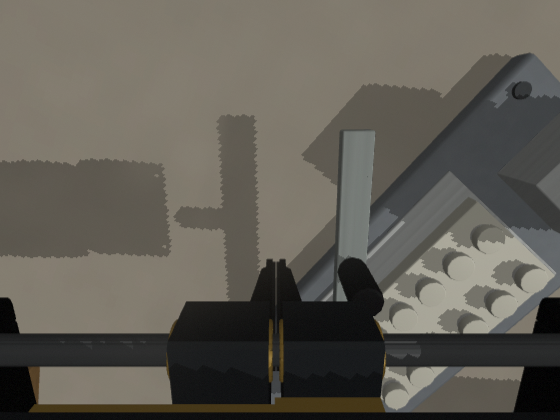

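The fingers are beside the peg, which is at about (350,265) and to tool +y. They line up, so I'll push now.

>>> jog_arm(series="0.002 0.01 0 0 255; 0 0.01 0 0 255; 0.001 0.0063 0 3 255; 0.001 0.0063 0 3 255; 0.001 0.0063 0 3 255; 0.001 0.0063 0 3 255; 0.001 0.0063 0 3 255; 0.001 0.0063 0 3 255; 0.001 0.0063 0 3 255; 0.001 0.0063 0 3 255; 0.001 0.0063 0 3 255; 0.001 0.0063 0 3 255; 0.001 0.0063 0 3 255; 0 0 0 0 255")

```text
clock: 6.27
tcp_pos: [0.5901, 0.0246, 0.0832]
orientation: [[0.141, 0.99, 0.002], [0.99, -0.141, -0.0], [0.0, 0.002, -1.0]]
ft_force: [-0.0, 0.7, -0.1]
width: 0.01
gripper_force: 0.0
```

```bash
python3 - <<'E'
from h import *
s=bot.get_state();T=s["orientation"];print((T.T@s["ft_force"]).round(1))
a=np.radians(74);H=np.array([.593,-.1002]);
t=np.array([np.cos(a-np.pi/2),np.sin(a-np.pi/2)]);P=H+.12*np.array([np.cos(a),np.sin(a)])
print("finger perp offset from shut peg line",(s["tcp_pos"][:2]-P)@t)
plan([*(P-.02*t),.083],74)
E
```

```text
[ 0.7 -0.1  0.1]
finger perp offset from shut peg line -0.03721403409002128
turn 7.9 then shift x 0.0008 y 0.0172 z 0.0002 | now yaw 81.9 pos [0.5901 0.0246 0.0832] F [-0.   0.7 -0.1]
```

Now the final push, in slow steps.

>>> jog_arm(series="0 0.006 0 3 255; 0 0.005 0 3 255; 0 0.003 0 2 255; 0 0.003 0 0 255; 0 0.002 0 0 255; 0 0.002 0 0 255; 0 0 0 0 255")

```text
clock: 6.85
tcp_pos: [0.6093, 0.02, 0.083]
orientation: [[0.273, 0.962, 0.001], [0.962, -0.273, -0.0], [0.0, 0.001, -1.0]]
ft_force: [0.9, 0.1, 1.0]
width: 0.006
gripper_force: 0.0
```

```bash
python3 - <<'E'
from h import *
s=bot.get_state();T=s["orientation"];print((T.T@s["ft_force"]).round(1))
a=np.radians(74);H=np.array([.593,-.1002]);
t=np.array([np.cos(a-np.pi/2),np.sin(a-np.pi/2)]);P=H+.12*np.array([np.cos(a),np.sin(a)])
print("offset",(s["tcp_pos"][:2]-P)@t)
im=bot.camera("wrist");cv2.imwrite("pics/w2.png",im)
E
```

```text
[ 0.4  0.8 -1. ]
offset -0.017501614511936096
```

View pics/w2.png

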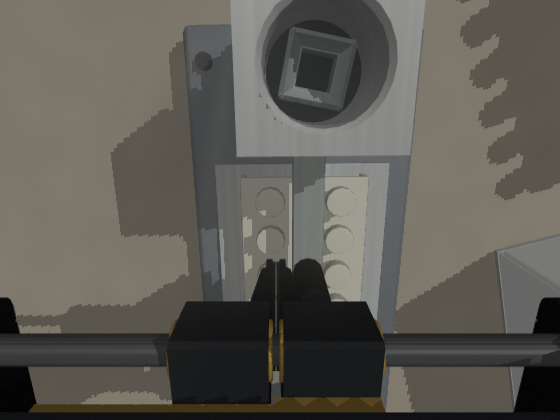

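The bar now lies over the tubes and runs into the slot. I'll push until the stop's force shows.

>>> jog_arm(series="0 0.002 0 0 255; 0 0.002 0 0 255; 0 0 0 0 255")

```text
clock: 7.15
tcp_pos: [0.6102, 0.0194, 0.0825]
orientation: [[0.275, 0.962, -0.006], [0.962, -0.275, 0.001], [-0.0, -0.006, -1.0]]
ft_force: [-13.3, 5.5, 8.3]
width: 0.004
gripper_force: 7.4
```

>>> jog_arm(series="0 0.002 0 0 255; 0 0.002 0 0 255; 0 0 0 0 255")

```text
clock: 7.4
tcp_pos: [0.6106, 0.0193, 0.0824]
orientation: [[0.274, 0.962, -0.014], [0.962, -0.274, 0.002], [-0.001, -0.014, -1.0]]
ft_force: [-28.7, 11.3, 18.1]
width: 0.0
gripper_force: 16.7
```

>>> jog_arm(series="0 -0.01 0 0 255; 0 -0.015 0 0 255; 0 0 -0.03 0 255; 0 0 -0.04 0 255; 0 0 -0.04 0 255; 0 0 -0.03 0 0; 0 0.02 0 0 0; 0 0 0 0 0; 0 0 0 0 0")

```text
clock: 8.15
tcp_pos: [0.6118, 0.0186, 0.2225]
orientation: [[0.275, 0.961, 0.0], [0.961, -0.275, -0.0], [-0.0, 0.0, -1.0]]
ft_force: [0.4, 0.4, -0.2]
width: 0.229
gripper_force: 0.0
```

```bash
python3 - <<'E'
from h import *
C=cal("wrist");im=bot.camera("wrist");np.savez("w3.npz",K=C[0],R=C[1],t=C[2])
print(proj([[.653,.1094,.125],[.653,.1094,.084]],C), bot.get_state()["tcp_pos"])
cv2.imwrite("pics/w3.png",im[0:300,130:430]) if 0 else cv2.imwrite("pics/w3.png",cv2.resize(im[0:420,120:450],None,fx=1.42,fy=1.42,interpolation=cv2.INTER_CUBIC))
E
```

```text
[[297.5234876   86.86372865]
 [294.5361271   89.43375276]] [0.61114607 0.01871699 0.22188912]
```

View pics/w3.png

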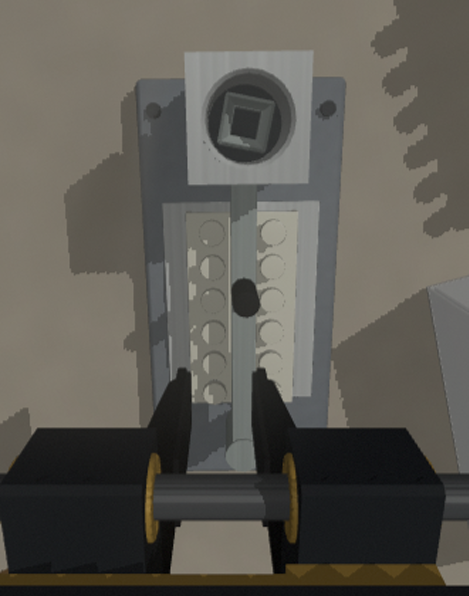

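Bar shut and centred, with the well mouth at about (250,116) and the socket at (245,121) in the crop, turned roughly 10° clockwise. I'll refine those numbers and plan a view of the key.

```bash
python3 - <<'E'
from h import *
d=np.load("w3.npz");C=(d["K"],d["R"],d["t"])
v=lambda u:np.array(u)/1.42+[120,0]
print("mouth",ray(v((250,116)),.125,C).round(4))
cs=[ray(v(c),.125,C)[:2] for c in((184,53),(311,50),(312,184),(188,184))]
print(np.mean(cs,0).round(4),[round(np.hypot(*(cs[i]-cs[i-1])),4) for i in range(4)])
im=cv2.imread("pics/w3.png",0)[85:160,205:290]
b=cv2.GaussianBlur(im,(3,3),0)
for T in(50,60,70,80):
    n,l,st,ce=cv2.connectedComponentsWithStats((b<T).astype(np.uint8))
    i=l[36,40]
    if i: r=cv2.minAreaRect(cv2.findNonZero((l==i).astype(np.uint8)));print(T,np.array(r[0])+[205,85],r[1:],"pos .084",ray(v(np.array(r[0])+[205,85]),.086,C).round(4), st[i][4])
cv2.imwrite("pics/sock.png",cv2.resize(im,None,fx=7,fy=7,interpolation=cv2.INTER_CUBIC))
plan([.435,.275,.32],52)
E
```

```text
mouth [0.6529 0.1129 0.125 ]
[0.6518 0.1113] [np.float64(0.0593), np.float64(0.0591), np.float64(0.0607), np.float64(0.062)]
50 [244.88400269 123.38800049] ((22.98678207397461, 24.417863845825195), 10.30484676361084) pos .084 [0.6518 0.1116 0.086 ] 548
60 [244.98077011 123.09615326] ((25.102861404418945, 26.867908477783203), 11.309932708740234) pos .084 [0.6519 0.1117 0.086 ] 670
70 [244.96154022 122.69231033] ((26.867910385131836, 28.43684196472168), 11.309932708740234) pos .084 [0.6519 0.112  0.086 ] 750
80 [248. 122.] ((74.0, 82.0), 90.0) pos .084 [0.6536 0.1118 0.086 ] 4459
turn 22.0 then shift x 0.0935 y -0.2966 z -0.0981 | now yaw 74.0 pos [0.6111 0.0187 0.2219] F [ 0.3  0.2 -0.6]
```

View pics/sock.png

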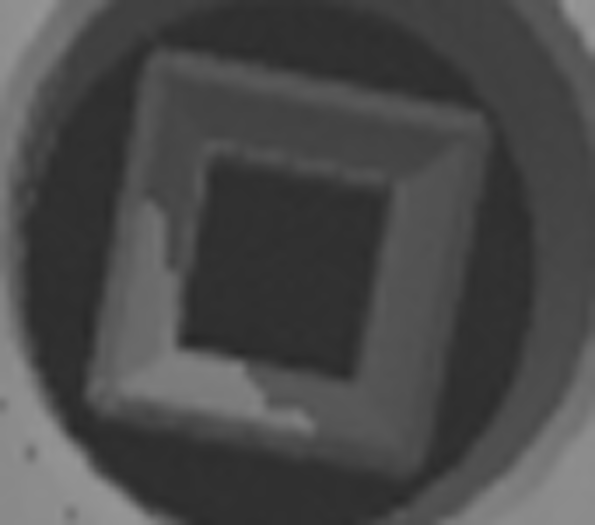

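Socket turned about 11° clockwise, so its axes sit at 63° yaw, and the well axis is near (0.652, 0.1115). On to the key.

>>> jog_arm(series="0 0 -0.03 5.5 0; 0 0 -0.03 5.5 0; 0 0 -0.03 5.5 0; 0 0 -0.01 5.5 0; 0.0115 -0.037 0 0 0; 0.0115 -0.037 0 0 0; 0.0115 -0.037 0 0 0; 0.0115 -0.037 0 0 0; 0.0115 -0.037 0 0 0; 0.0115 -0.037 0 0 0; 0.0115 -0.037 0 0 0; 0.0115 -0.037 0 0 0; 0 0 0 0 0; 0 0 0 0 0")

```text
clock: 9.37
tcp_pos: [0.4333, 0.2746, 0.3219]
orientation: [[0.612, 0.791, -0.001], [0.791, -0.612, -0.001], [-0.001, -0.0, -1.0]]
ft_force: [0.9, 0.0, 0.1]
width: 0.999
gripper_force: 0.0
```

```bash
python3 - <<'E'
from h import *
C=cal("wrist");im=bot.camera("wrist");np.savez("w4.npz",K=C[0],R=C[1],t=C[2])
print(bot.get_state()["tcp_pos"])
for l in("key_grip","stand_hole0"):
    for d in bot.silhouettes("wrist",l)[:1]:
        m=d["mask"].astype(np.uint8);r=cv2.minAreaRect(cv2.findNonZero(m));print(l,d["p"],d["uv"],r,m.sum())
u=proj([.489,.333,.1],C)[0].astype(int);print(u)
x0,y0=max(u[0]-110,0),max(u[1]-80,0);print(x0,y0)
cv2.imwrite("pics/w4.png",cv2.resize(im[y0:y0+170,x0:x0+220],None,fx=3.5,fy=3.5,interpolation=cv2.INTER_CUBIC))
E
```

```text
[0.43416918 0.27371632 0.32196001]
key_grip 0.81 [286.2, 102.7] ((283.6318664550781, 103.18255615234375), (13.471063613891602, 75.1258544921875), 9.162346839904785) 924
stand_hole0 0.78 [278.3, 103.6] ((281.7162170410156, 103.79730224609375), (63.62240982055664, 59.67683410644531), 80.53767395019531) 2876
[284 111]
174 31
```

View pics/w4.png

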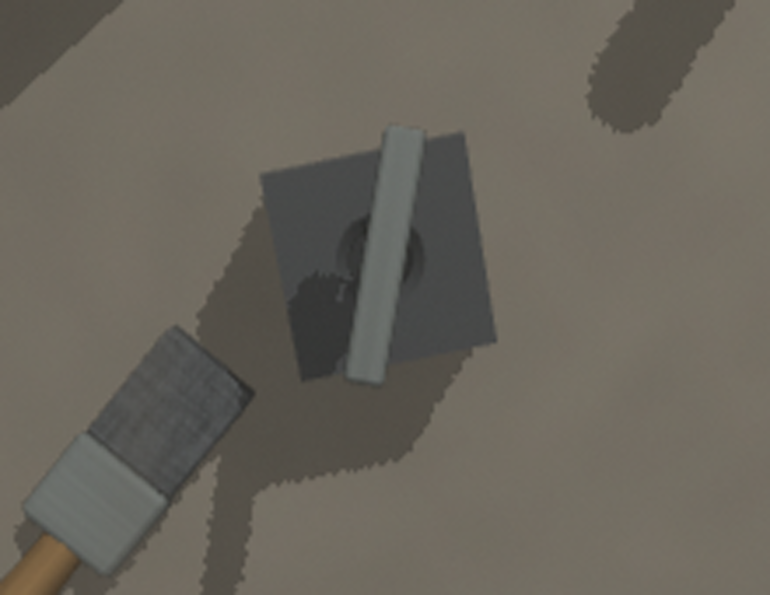

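Crossbar runs from (404,128) to (365,380) in the crop, with the hole mouth at about (381,250).

```bash
python3 - <<'E'
from h import *
d=np.load("w4.npz");C=(d["K"],d["R"],d["t"])
v=lambda u:np.array(u)/3.5+[174,31]
a=ray(v((404,126)),.114,C);b=ray(v((365,382)),.114,C)
print(a,b,np.hypot(*(a-b)[:2]),"yaw",np.degrees(np.arctan2(*(a-b)[1::-1])))
c=(a+b)/2;print("key",c,"mask",ray((283.6,103.2),.114,C))
cs=[ray(v(q),.055,C)[:2] for q in((261,174),(464,133),(496,342),(302,381))]
print("stand",np.mean(cs,0),[round(np.hypot(*(cs[i]-cs[i-1])),4) for i in range(4)],"hole",ray(v((381,250)),.055,C))
plan([c[0],c[1],.088],np.degrees(np.arctan2(*(a-b)[1::-1])))
E
```

```text
[0.51709869 0.36292884 0.114     ] [0.46689931 0.31525793 0.114     ] 0.0692278319780517 yaw 43.520104296395665
key [0.491999   0.33909338 0.114     ] mask [0.49272232 0.34019976 0.114     ]
stand [0.49179529 0.33850636] [np.float64(0.0658), np.float64(0.0655), np.float64(0.0652), np.float64(0.0655)] hole [0.49373949 0.34090225 0.055     ]
turn 8.5 then shift x 0.0869 y -0.0090 z 0.2341 | now yaw 52.0 pos [0.4352 0.2727 0.3221] F [ 0.2 -0.5 -0.4]
```

>>> jog_arm(series="0 0 0 4.25 0; 0 0 0 4.25 0; 0.029 -0.003 0.02 0 0; 0.029 -0.003 0.03 0 0; 0.029 -0.003 0.03 0 0; 0 0 0.04 0 0; 0 0 0.04 0 0; 0 0 0.03 0 0; 0 0 0.025 0 0; 0 0 0.012 0 0; 0 0 0.007 0 0; 0 0 0 0 0; 0 0 0 0 0; 0 0 0 0 0")

```text
clock: 10.68
tcp_pos: [0.4924, 0.3396, 0.0899]
orientation: [[0.726, 0.688, 0.002], [0.688, -0.726, 0.001], [0.002, 0.001, -1.0]]
ft_force: [-0.6, -0.4, -0.5]
width: 0.997
gripper_force: 0.0
```

```bash
python3 - <<'E'
from h import *
for i in range(3): bot.camera("wrist");plan([.492,.339,.088],43.5)
E
```

```text
turn 0.0 then shift x -0.0007 y 0.0003 z 0.0020 | now yaw 43.5 pos [0.4923 0.3397 0.09  ] F [-0.5 -0.2 -0.6]
turn 0.0 then shift x -0.0007 y 0.0004 z 0.0020 | now yaw 43.5 pos [0.4922 0.3398 0.09  ] F [-0.4  0.7 -0.6]
turn 0.0 then shift x -0.0006 y 0.0006 z 0.0018 | now yaw 43.5 pos [0.492  0.3398 0.0898] F [ 0.3  0.1 -0.3]
```

>>> jog_arm(series="0 0 0.002 0 255; 0 0 0 0 255; 0 0 0 0 255; 0 0 0 0 255; 0 0 0 0 255; 0 0 0 0 255; 0 0 0 0 255; 0 0 0 0 255; 0 0 0 0 255; 0 0 0 0 255; 0 0 0 0 255; 0 0 0 0 255; 0 0 0 0 255; 0 0 0 0 255; 0 0 0 0 255; 0 0 0 0 255")

```text
clock: 12.17
tcp_pos: [0.4916, 0.3397, 0.0868]
orientation: [[0.725, 0.689, -0.0], [0.689, -0.725, -0.0], [-0.0, 0.0, -1.0]]
ft_force: [0.4, -0.4, 0.3]
width: 0.128
gripper_force: 30.0
```

Gripped (12 mm opening). Lift and turn.

>>> jog_arm(series="0 0 -0.01 0 255; 0 0 -0.025 0 255; 0 0 -0.03 0 255; 0 0 -0.035 -6.5 255; 0 0 -0.035 -6.5 255; 0 0 -0.025 -6.5 255; 0 0 0 -6.5 255; 0 0 0 -6.5 255; 0 0 0 -6.5 255; 0 0 0 -6.5 255; 0 0 0 -6.5 255; 0 0 0 -6.5 255; 0 0 0 -6.5 255; 0 0 0 -6.5 255; 0 0 0 -6.5 255; 0 0 0 -6.5 255; 0 0 0 -6.5 255; 0 0 0 -6.5 255; 0 0 0 -6.5 255; 0 0 0 -5.5 255")

```text
clock: 13.83
tcp_pos: [0.4914, 0.3396, 0.2475]
orientation: [[-0.894, 0.448, 0.0], [0.448, 0.894, 0.0], [-0.0, 0.0, -1.0]]
ft_force: [-0.2, 0.5, -0.5]
width: 0.124
gripper_force: 30.0
```

```bash
python3 - <<'E'
from h import *
print(bot.get_state()["width"],bot.get_state()["joints"].round(0))
plan([.652,.1115,.245],153)
E
```

```text
0.12382485213017302 [ 28.  24.  91.  -0.  65. -35.]
turn 0.4 then shift x -0.2466 y -0.1304 z 0.0025 | now yaw 153.4 pos [0.4914 0.3396 0.2475] F [-0.2  0.5 -0.5]
```

>>> jog_arm(series="-0.015 -0.008 0 0.4 255; -0.031 -0.0164 0 0 255; -0.031 -0.0164 0 0 255; -0.031 -0.0164 0 0 255; -0.031 -0.0164 0 0 255; -0.031 -0.0164 0 0 255; -0.031 -0.0164 0 0 255; -0.031 -0.0164 0 0 255; -0.0146 -0.0076 0 0 255; 0 0 0 0 255; 0 0 0 0 255; 0 0 0 0 255")

```text
clock: 14.83
tcp_pos: [0.6501, 0.1114, 0.2471]
orientation: [[-0.888, 0.459, -0.0], [0.459, 0.888, 0.0], [0.0, -0.0, -1.0]]
ft_force: [-0.0, 0.6, 0.0]
width: 0.125
gripper_force: 30.0
```

```bash
python3 - <<'E'
from h import *
C=cal("wrist");im=bot.camera("wrist");np.savez("w5.npz",K=C[0],R=C[1],t=C[2])
plan([.652,.1115,.215],153)
p=proj([[.652,.1115,.125],[.652,.1115,.167]],C);print(p)
S=cal("top");T=bot.camera("top");cv2.imwrite("pics/t5.png",T)
x0,y0=180,140
cv2.imwrite("pics/w5.png",cv2.resize(im[60:420,100:460],None,fx=1.6,fy=1.6))
E
```

```text
turn -0.3 then shift x -0.0018 y 0.0007 z 0.0322 | now yaw 152.7 pos [0.6501 0.1117 0.2472] F [ 0.1  0.5 -0.4]
[[275.1458402  215.85466987]
 [275.07072334 232.43841726]]
```

View pics/w5.png

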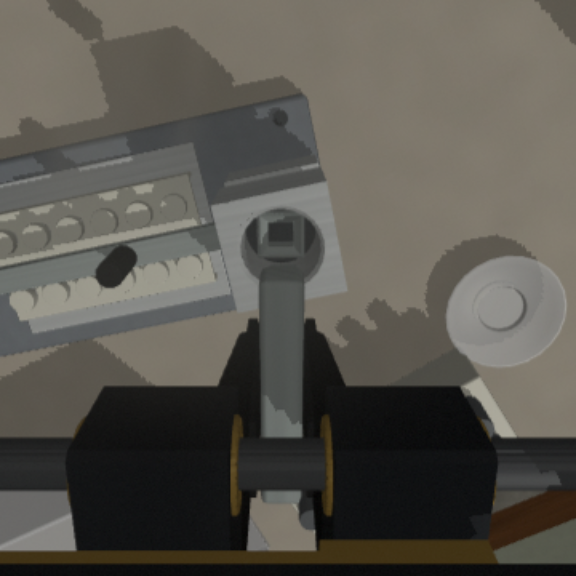

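```bash
python3 - <<'E'
from h import *
d=np.load("w5.npz");C=(d["K"],d["R"],d["t"])
v=lambda u:np.array(u)/1.6+[100,60]
im=cv2.imread("pics/w5.png",0);b=im[205:265,245:320]
for T in(45,55,65):
    n,l,st,ce=cv2.connectedComponentsWithStats((b<T).astype(np.uint8));i=l[29,36]
    if i:
        r=cv2.minAreaRect(cv2.findNonZero((l==i).astype(np.uint8)));c=np.array(r[0])+[245,205];print(T,c,r[1:],ray(v(c),.087,C),ray(v(c),.095,C))
print("mouth",ray(v((283,245)),.125,C))
cs=[ray(v(q),.125,C)[:2] for q in((211,208),(325,182),(347,290),(236,311))]
print(np.mean(cs,0),[round(np.hypot(*(cs[i]-cs[i-1])),4) for i in range(4)])
E
```

```text
55 [280.5 231.5] ((17.0, 23.0), 90.0) [0.65246081 0.11138064 0.087     ] [0.65058423 0.11236003 0.095     ]
65 [280.5 232. ] ((20.0, 25.0), 90.0) [0.65272763 0.11124249 0.087     ] [0.6508446  0.11222522 0.095     ]
mouth [0.65056244 0.11385917 0.125     ]
[0.65184298 0.11128607] [np.float64(0.0576), np.float64(0.0592), np.float64(0.0592), np.float64(0.0604)]
```

>>> jog_arm(series="-0.0013 0.001 0.015 0 255; 0 0 0.02 0 255; 0 0 0.02 0 255; 0 0 0.012 0 255; 0 0 0.004 0 255; 0 0 0.004 0 255; 0 0 0 0 255")

```text
clock: 15.52
tcp_pos: [0.6524, 0.1112, 0.1721]
orientation: [[-0.888, 0.459, 0.0], [0.459, 0.888, -0.0], [-0.0, 0.0, -1.0]]
ft_force: [-0.5, 0.9, -1.6]
width: 0.126
gripper_force: 30.0
```

>>> jog_arm(series="0 0 0.003 0 255; 0 0 0.003 0 255; 0 0 0 0 255")

```text
clock: 15.77
tcp_pos: [0.6537, 0.1111, 0.1692]
orientation: [[-0.888, 0.46, 0.006], [0.46, 0.888, 0.0], [-0.005, 0.003, -1.0]]
ft_force: [-1.1, -0.4, -1.5]
width: 0.122
gripper_force: 30.0
```

>>> jog_arm(series="0 0 0.002 0 255; 0 0 0 0 255; 0 0 0 0 255")

```text
clock: 16.02
tcp_pos: [0.6524, 0.1109, 0.1639]
orientation: [[-0.888, 0.46, 0.0], [0.46, 0.888, -0.0], [-0.0, -0.0, -1.0]]
ft_force: [-0.1, -1.1, -1.0]
width: 0.128
gripper_force: 30.0
```

Seated (tip about 3 mm off the floor, no force). Turn clockwise.

>>> jog_arm(series="0 0 0.0015 0 255; 0 0 0 4 255; 0 0 0 4 255; 0 0 0 4 255; 0 0 0 4 255; 0 0 0 0 255")

```text
clock: 16.52
tcp_pos: [0.6522, 0.1107, 0.1619]
orientation: [[-0.725, 0.689, -0.001], [0.689, 0.725, -0.001], [0.0, -0.001, -1.0]]
ft_force: [-0.4, -1.1, -2.6]
width: 0.123
gripper_force: 30.0
```

```bash
python3 - <<'E'
from h import *
s=bot.get_state();print(s["moment"].round(3),s["width"]);plan([.652,.1115,.163],153)
E
```

```text
[-0.349  0.007  0.095] 0.12345804571259907
turn -16.5 then shift x 0.0005 y 0.0007 z -0.0011 | now yaw 136.5 pos [0.6522 0.1107 0.1619] F [-0.4 -1.1 -2.6]
```

>>> jog_arm(series="0 0 0 4 255; 0 0 0 4 255; 0 0 0 4 255; 0 0 0 4 255; 0 0 0 4 255; 0 0 0 4 255; 0 0 0 4 255; 0 0 0 4 255; 0 0 0 4 255; 0 0 0 4 255; 0 0 0 4 255; 0 0 0 4 255; 0 0 0 0 255")

```text
clock: 17.6
tcp_pos: [0.6522, 0.1105, 0.162]
orientation: [[0.025, 1.0, -0.001], [1.0, -0.025, -0.001], [-0.001, -0.001, -1.0]]
ft_force: [-1.1, -2.7, -1.4]
width: 0.123
gripper_force: 30.0
```

```bash
python3 - <<'E'
from h import *
s=bot.get_state();print(s["moment"].round(3),s["width"],s["joints"].round(0));plan([.652,.1115,.163],153)
E
```

```text
[-0.628  0.135  0.112] 0.12304590365494501 [ 4. 34. 87. -0. 59.  5.]
turn -64.4 then shift x 0.0006 y 0.0008 z -0.0010 | now yaw 88.6 pos [0.6522 0.1105 0.162 ] F [-1.1 -2.7 -1.4]
```

>>> jog_arm(series="0 0 0 4 255; 0 0 0 4 255; 0 0 0 3 255; 0 0 0 0 255")

```text
clock: 17.93
tcp_pos: [0.6521, 0.1106, 0.162]
orientation: [[0.213, 0.977, -0.001], [0.977, -0.213, -0.001], [-0.001, -0.001, -1.0]]
ft_force: [-1.4, -2.8, -2.5]
width: 0.12
gripper_force: 30.0
```

```bash
python3 - <<'E'
from h import *
s=bot.get_state();print(s["moment"].round(3),s["width"]);plan([.652,.1115,.163],153)
E
```

```text
[-0.722  0.15   0.068] 0.12006001236518593
turn -75.3 then shift x 0.0005 y 0.0008 z -0.0010 | now yaw 77.7 pos [0.6521 0.1106 0.162 ] F [-1.4 -2.8 -2.5]
```

>>> jog_arm(series="0 0 0 2 255; 0 0 0 2 255; 0 0 0 0 255")

```text
clock: 18.18
tcp_pos: [0.6521, 0.1106, 0.162]
orientation: [[0.279, 0.96, -0.001], [0.96, -0.279, -0.001], [-0.001, -0.001, -1.0]]
ft_force: [-0.5, -3.4, -4.1]
width: 0.125
gripper_force: 30.0
```

```bash
python3 - <<'E'
from h import *
s=bot.get_state();print(s["moment"].round(3),s["width"]);plan([.652,.1115,.163],153)
E
```

```text
[-0.766  0.162  0.129] 0.12544497190178505
turn -79.2 then shift x 0.0005 y 0.0007 z -0.0010 | now yaw 73.8 pos [0.6521 0.1106 0.162 ] F [-0.5 -3.4 -4.1]
```

>>> jog_arm(series="0 0 0 2 255; 0 0 0 2 255; 0 0 0 0 255")

```text
clock: 18.43
tcp_pos: [0.6521, 0.1107, 0.162]
orientation: [[0.346, 0.938, -0.001], [0.938, -0.346, -0.0], [-0.001, -0.001, -1.0]]
ft_force: [-1.9, -3.3, -4.6]
width: 0.124
gripper_force: 30.0
```

```bash
python3 - <<'E'
from h import *
s=bot.get_state();print(s["moment"].round(3),s["width"]);plan([.652,.1115,.163],153)
E
```

```text
[-0.764  0.209  0.143] 0.1235988108662535
turn -83.2 then shift x 0.0005 y 0.0007 z -0.0010 | now yaw 69.8 pos [0.6521 0.1107 0.162 ] F [-1.9 -3.3 -4.6]
```

>>> jog_arm(series="0 0 0 2 255; 0 0 0 2 255; 0 0 0 0 255")

```text
clock: 18.68
tcp_pos: [0.6522, 0.1107, 0.162]
orientation: [[0.411, 0.912, -0.001], [0.912, -0.411, -0.0], [-0.001, -0.001, -1.0]]
ft_force: [-1.5, -3.3, -3.5]
width: 0.125
gripper_force: 30.0
```

```bash
python3 - <<'E'
from h import *
s=bot.get_state();print(s["moment"].round(3),s["width"]);plan([.652,.1115,.163],153)
E
```

```text
[-0.833  0.266  0.142] 0.1254669929015007
turn -87.2 then shift x 0.0005 y 0.0006 z -0.0010 | now yaw 65.8 pos [0.6522 0.1107 0.162 ] F [-1.5 -3.3 -3.5]
```

>>> jog_arm(series="0 0 0 2 255; 0 0 0 2 255; 0 0 0 0 255")

```text
clock: 18.93
tcp_pos: [0.6522, 0.1107, 0.1621]
orientation: [[0.473, 0.881, -0.001], [0.881, -0.473, -0.0], [-0.001, -0.0, -1.0]]
ft_force: [-1.7, -3.5, -4.4]
width: 0.121
gripper_force: 30.0
```

```bash
python3 - <<'E'
from h import *
s=bot.get_state();print(s["moment"].round(3),s["width"]);plan([.652,.1115,.163],153)
E
```

```text
[-0.805  0.262  0.169] 0.12072639196076197
turn -91.2 then shift x 0.0005 y 0.0006 z -0.0009 | now yaw 61.8 pos [0.6522 0.1107 0.1621] F [-1.7 -3.5 -4.4]
```

>>> jog_arm(series="0 0 0 2 255; 0 0 0 2 255; 0 0 0 0 255")

```text
clock: 19.18
tcp_pos: [0.6522, 0.1108, 0.1621]
orientation: [[0.533, 0.846, -0.001], [0.846, -0.533, -0.0], [-0.001, -0.0, -1.0]]
ft_force: [-1.3, -3.5, -4.8]
width: 0.124
gripper_force: 30.0
```

```bash
python3 - <<'E'
from h import *
s=bot.get_state();print(s["moment"].round(3),s["width"]);plan([.652,.1115,.163],153)
im=bot.camera("wrist");cv2.imwrite("pics/w6.png",im)
for f in("pics/w6.png",):
  for d in bot.silhouettes("wrist","key_grip")[:1]:
    m=d["mask"].astype(np.uint8)
    print(d["p"],[ (r,*np.round([np.mean(np.nonzero(m[r])[0]),m[r].sum()],1)) for r in range(0,420,12) if m[r].any()])
E
```

```text
[-0.861  0.306  0.226] 0.12364774957959217
turn -95.2 then shift x 0.0005 y 0.0005 z -0.0009 | now yaw 57.8 pos [0.6522 0.1108 0.1621] F [-1.3 -3.5 -4.8]
0.57 [(228, np.float64(275.0), np.float64(23.0)), (240, np.float64(275.0), np.float64(29.0)), (252, np.float64(275.0), np.float64(29.0)), (264, np.float64(275.5), np.float64(28.0)), (276, np.float64(275.5), np.float64(28.0)), (288, np.float64(275.0), np.float64(27.0)), (300, np.float64(275.5), np.float64(26.0)), (312, np.float64(275.0), np.float64(25.0)), (324, np.float64(275.5), np.float64(26.0)), (372, np.float64(276.0), np.float64(23.0))]
```

>>> jog_arm(series="0 0 0 2 255; 0 0 0 2 255; 0 0 0 0 255")

```text
clock: 19.53
tcp_pos: [0.6522, 0.1109, 0.1622]
orientation: [[0.592, 0.806, -0.0], [0.806, -0.592, -0.0], [-0.0, -0.0, -1.0]]
ft_force: [-1.7, -2.9, -4.8]
width: 0.123
gripper_force: 30.0
```

```bash
python3 - <<'E'
from h import *
s=bot.get_state();print(s["moment"].round(3),s["width"],s["joint_efforts"].round(2));plan([.652,.1115,.163],153)
C=cal("wrist");im=bot.camera("wrist");b=im[120:300,170:380];cv2.imwrite("pics/w7.png",cv2.resize(b,None,fx=3,fy=3,interpolation=cv2.INTER_CUBIC))
E
```

```text
[-0.792  0.369  0.266] 0.12250225025176362 [  1.4  -70.25 -27.45   0.98  -0.64   0.87]
turn -99.3 then shift x 0.0005 y 0.0004 z -0.0008 | now yaw 53.7 pos [0.6522 0.1109 0.1622] F [-1.7 -2.9 -4.8]
```

>>> jog_arm(series="0 0 0 2 255; 0 0 0 2 255; 0 0 0 0 255")

```text
clock: 19.83
tcp_pos: [0.6522, 0.1109, 0.1622]
orientation: [[0.647, 0.762, -0.0], [0.762, -0.647, -0.0], [-0.0, -0.0, -1.0]]
ft_force: [-2.5, -3.0, -4.5]
width: 0.124
gripper_force: 30.0
```

```bash
python3 - <<'E'
from h import *
s=bot.get_state();print(s["moment"].round(3),s["width"],s["joint_efforts"].round(2));plan([.652,.1115,.163],153)
E
```

```text
[-0.769  0.393  0.22 ] 0.12406316344040408 [  1.46 -70.3  -27.62   1.    -0.74   0.85]
turn -103.3 then shift x 0.0005 y 0.0004 z -0.0008 | now yaw 49.7 pos [0.6522 0.1109 0.1622] F [-2.5 -3.  -4.5]
```

```bash
python3 - <<'E'
from h import *
im=bot.camera("wrist");cv2.imwrite("pics/w8.png",im)
def edges(f):
    g=cv2.imread(f,0).astype(float);o=[]
    for r in range(225,298,6):
        d=np.abs(np.gradient(cv2.GaussianBlur(g,(3,3),0)[r]));L=255+np.argmax(d[255:275]);R=276+np.argmax(d[276:298]);o.append((r,int(L),int(R)))
    return o
for f in("pics/w6.png","pics/w8.png"):print(edges(f))
for d in bot.silhouettes("wrist","key_grip")[:1]:
    m=d["mask"].astype(np.uint8)
    print(d["p"],[ (r,float(np.mean(np.nonzero(m[r])[0]))) for r in range(216,420,12) if m[r].any()])
s=[bot.get_state()["moment"][2]]
for i in range(5):bot.camera("wrist");s.append(bot.get_state()["moment"][2])
print(np.round(s,3))
E
```

```text
[(225, 255, 297), (231, 264, 294), (237, 263, 288), (243, 262, 288), (249, 262, 288), (255, 262, 289), (261, 262, 289), (267, 262, 289), (273, 262, 289), (279, 262, 289), (285, 262, 289), (291, 263, 288), (297, 263, 289)]
[(225, 255, 297), (231, 263, 295), (237, 262, 288), (243, 256, 288), (249, 262, 288), (255, 262, 288), (261, 262, 289), (267, 262, 289), (273, 262, 289), (279, 262, 289), (285, 262, 289), (291, 262, 288), (297, 262, 289)]
0.78 [(228, 275.0), (240, 275.0), (252, 275.5), (264, 276.0), (276, 276.0), (288, 275.5), (300, 275.0), (312, 276.0), (324, 276.0), (372, 275.5)]
[0.218 0.278 0.223 0.216 0.265 0.3  ]
```

>>> jog_arm(series="0 0 0 2 255; 0 0 0 2 255; 0 0 0 0 255")

```text
clock: 20.43
tcp_pos: [0.6523, 0.1109, 0.1623]
orientation: [[0.7, 0.714, -0.0], [0.714, -0.7, 0.0], [0.0, -0.0, -1.0]]
ft_force: [-2.0, -1.6, -6.7]
width: 0.127
gripper_force: 30.0
```

```bash
cat > m.py <<'E'
from h import *
s=[]
for i in range(5):bot.camera("wrist");q=bot.get_state();s.append([*q["moment"],*q["ft_force"]])
print(np.mean(s,0).round(3));plan([.652,.1115,.163],153)
E
python3 m.py
```

```text
[-0.62   0.375 -0.109 -1.437 -2.137 -6.002]
turn -107.3 then shift x 0.0006 y 0.0004 z -0.0007 | now yaw 45.7 pos [0.6523 0.1109 0.1623] F [-1.3 -2.7 -5.4]
```

>>> jog_arm(series="0 0 0 2 255; 0 0 0 2 255; 0 0 0 0 255")

```text
clock: 20.93
tcp_pos: [0.6523, 0.1109, 0.1623]
orientation: [[0.748, 0.664, -0.0], [0.664, -0.748, -0.0], [-0.0, -0.0, -1.0]]
ft_force: [-1.2, -2.3, -6.2]
width: 0.124
gripper_force: 30.0
```

```bash
python3 m.py
```

```text
[-0.645  0.375  0.12  -2.028 -2.278 -5.932]
turn -111.3 then shift x 0.0006 y 0.0004 z -0.0007 | now yaw 41.7 pos [0.6523 0.1109 0.1623] F [-2.5 -2.4 -5.7]
```

The torque stopped rising and then dropped. I'll lift the key and check the screw's real angle in the picture.

>>> jog_arm(series="0 0 -0.003 0 255; 0 0 -0.005 0 255; 0 0 -0.01 0 255; 0 0 -0.02 0 255; 0 0 -0.025 0 255; 0 0 -0.02 0 255; 0 0 0 0 255; 0 0 0 0 255")

```text
clock: 21.85
tcp_pos: [0.6533, 0.1113, 0.2475]
orientation: [[0.747, 0.664, 0.005], [0.664, -0.747, 0.001], [0.004, 0.003, -1.0]]
ft_force: [0.5, 0.0, -1.3]
width: 0.004
gripper_force: 0.0
```

```bash
cat > sq.py <<'E'
from h import *
import sys
s=bot.get_state();C=cal("wrist");im=bot.camera("wrist");cv2.imwrite(sys.argv[1],im)
plan([.652,.1115,.245],153);print(s["width"],"mean",s["ft_force"].round(1))
# rectify the plane z=.099 (flare top) around the well, mixer axes: right=mixer x, up=mixer y, 0.1 mm/px
a=np.radians(74);ex=np.array([np.sin(a),-np.cos(a)]);ey=np.array([np.cos(a),np.sin(a)])
w=np.array([.652,.1115]);h=.024;z=float(sys.argv[2])
P=[[*(w+i*h*ex+j*h*ey),z] for i,j in((-1,1),(1,1),(1,-1),(-1,-1))]
H=cv2.getPerspectiveTransform(proj(P,C).astype(np.float32),np.float32([[0,0],[480,0],[480,480],[0,480]]))
g=cv2.warpPerspective(im,H,(480,480),flags=cv2.INTER_CUBIC);cv2.imwrite(sys.argv[1].replace(".png","r.png"),g)
E
python3 sq.py pics/w9.png .095
python3 - <<'E'
import cv2,numpy as np
g=cv2.GaussianBlur(cv2.imread("pics/w9r.png",0),(5,5),0)
print(g[::24,::24])
E
```

```text
turn -111.4 then shift x 0.0007 y -0.0000 z 0.0012 | now yaw 41.6 pos [0.6527 0.1112 0.2462] F [ 0.1 -0.2 -0.4]
0.004323996628750865 mean [ 0.5  0.  -1.3]
[[128 129 130 135 128 128 127 129 133 130 135 134 129 130 131 129 130 128
  129 128]
 [128 129 130 134 127 128 127 128 132 131 133 134 129 129 132 129 130 128
  129 128]
 [128 130 130 133 127 128 128 129 132 129 134 134 129 130 131 129 131 127
  129 128]
 [129 129 130 134 126 110  94  83  84  81  83  99 126 130 131 129 131 128
  128 128]
 [128 130 130 102  87  54  48  44  58 111 104  87  87 103 133 129 130 129
  129 128]
 [128 121 100  61  43  45  53  65  92 109 111 115  95  85  91 127 131 128
  128 127]
 [115  99  63  47  79  81  76  79 105 108 107 109 116 109  87  79 128 129
  127 127]
 [107  74  62  46  70  69  65  98 109 107 107 110 111 113  98  51  88 129
  128 127]
 [ 76  71  62  45  73  73  83 107 108 108 108 110 110 100  71  56  58 107
  127 127]
 [ 82  85  59  43  74  82 102 108 108 109 110 110 108  82  71  67  44  81
  127 127]
 [ 86  87  62  42  67  97 109 108 107 109 110 111 100  74  72  70  45  60
  116 127]
 [ 89  91  63  43  72 106 108 107 109 110 110 103  62  65  70  73  44  46
   99 127]
 [ 93  95  62  48  97 109 108 107 109 110 110  89  64  69  73  72  45  44
   93 128]
 [ 94  98  63  91 108 107 107 109 109 110 100  79  81  83  75  72  52  45
   91 127]
 [ 98  72  71 103 108 107 107 108 110 107  87  82  81  81  81  73  62  58
   93 127]
 [ 83  62  94 107 108 107 108 110 111  93 105  74  72  67  59  54  57  71
  100 127]
 [ 65  81 107 108 107 107 110 111 102  68  51  46  46  46  45  62  71  87
  113 127]
 [ 67 100 108 107 107 108 110 109  87  48  47  47  55  68  72  72  69 100
  125 127]
 [ 88 107 106 106 107 109 109  98  92  73  74  73  74  74  73  72  89 105
  126 127]
 [103 108 106 107 109 109 105  85  96  84  72  74  74  72  73  75 108 128
  125 127]]
```

The fingers came up empty, so the key stayed in the socket. Viewing the picture to see how it stands (my last view).

```bash
python3 - <<'E'
from h import *
a=cv2.imread("pics/w9.png")[100:340,150:400];b=cv2.imread("pics/w9r.png")
t=bot.camera("scene");C=cal("scene");np.save("sc.npy",t);u=proj([.652,.1115,.14],C)[0].astype(int);print(u)
c=t[u[1]-50:u[1]+30,u[0]-50:u[0]+50]
cv2.imwrite("pics/comb.png",np.hstack([cv2.resize(a,(417,400)),cv2.resize(c,(383,400),interpolation=cv2.INTER_CUBIC)]))
print(u-50)
E
```

```text
[355 205]
[305 155]
```

View pics/comb.png

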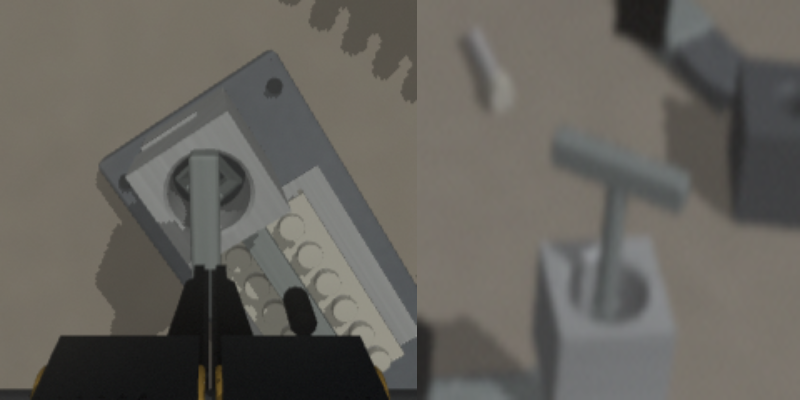

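The key stands upright in the socket, turned 45° to it: the bit cammed over once the screw hit its stop. I'll re-grip and continue clockwise so the bit drops back into line without unscrewing.

>>> jog_arm(series="0 0 0 0 100; 0 0 0 0 100; 0 0 0 0 100; 0 0 0 0 100; 0 0 0 0 100; 0 0 0.02 0 100; 0 0 0.03 0 100; 0 0 0.025 0 100; 0 0 0.01 0 100; 0 0 0 0 100")

```text
clock: 22.78
tcp_pos: [0.6515, 0.1108, 0.158]
orientation: [[0.748, 0.664, -0.004], [0.664, -0.748, -0.0], [-0.003, -0.002, -1.0]]
ft_force: [-0.9, 1.0, 0.5]
width: 0.592
gripper_force: 0.0
```

```bash
python3 m.py; python3 - <<'E'
from h import *
print(bot.get_state()["width"])
E
```

```text
[ 0.017 -0.047  0.024 -0.489  0.036  0.016]
turn -111.4 then shift x 0.0012 y 0.0000 z -0.0010 | now yaw 41.6 pos [0.653 0.111 0.162] F [-0.8 -0.3 -0.4]
0.6052947175348085
```

>>> jog_arm(series="0 0 0 0 255; 0 0 0 0 255; 0 0 0 0 255; 0 0 0 0 255; 0 0 0 0 255; 0 0 0 0 255; 0 0 0 0 255; 0 0 0 0 255; 0 0 0 0 255; 0 0 0 0 255; 0 0 0 0 255")

```text
clock: 23.95
tcp_pos: [0.6523, 0.1109, 0.1603]
orientation: [[0.747, 0.664, -0.0], [0.664, -0.747, -0.0], [-0.0, -0.0, -1.0]]
ft_force: [-1.3, 0.4, 0.9]
width: 0.124
gripper_force: 29.9
```

```bash
python3 m.py; python3 - <<'E'
from h import *
print(bot.get_state()["width"])
E
```

```text
[ 0.096  0.07   0.069 -0.451  0.434  0.46 ]
turn -111.4 then shift x 0.0006 y 0.0004 z -0.0027 | now yaw 41.6 pos [0.6523 0.1109 0.1603] F [-0.9  0.2  0.3]
0.12542894397803958
```

>>> jog_arm(series="0 0 0 3 255; 0 0 0 3 255; 0 0 0 3 255; 0 0 0 3 255; 0 0 0 0 255")

```text
clock: 24.62
tcp_pos: [0.6524, 0.1108, 0.1603]
orientation: [[0.871, 0.492, 0.0], [0.492, -0.871, -0.0], [0.0, 0.0, -1.0]]
ft_force: [-0.1, 0.4, 0.1]
width: 0.126
gripper_force: 30.0
```

```bash
python3 m.py
```

```text
[ 0.037 -0.032 -0.132  0.312 -0.088 -0.296]
turn -123.3 then shift x 0.0006 y 0.0004 z -0.0027 | now yaw 29.7 pos [0.6524 0.1108 0.1603] F [-0.4 -0.2 -0.9]
```

>>> jog_arm(series="0 0 0 4 255; 0 0 0 4 255; 0 0 0 4 255; 0 0 0 4 255; 0 0 0 0 255")

```text
clock: 25.28
tcp_pos: [0.6524, 0.1107, 0.1603]
orientation: [[0.972, 0.233, 0.0], [0.233, -0.972, -0.0], [0.0, 0.0, -1.0]]
ft_force: [0.9, -0.3, -1.2]
width: 0.124
gripper_force: 30.0
```

```bash
python3 m.py
```

```text
[-0.175 -0.17  -0.088  0.708 -0.658 -0.948]
turn -139.3 then shift x 0.0007 y 0.0005 z -0.0027 | now yaw 13.7 pos [0.6524 0.1108 0.1603] F [-0.  -1.  -1.2]
```

>>> jog_arm(series="0 0 0 4 255; 0 0 0 4 255; 0 0 0 4 255; 0 0 0 0 255")

```text
clock: 25.87
tcp_pos: [0.6522, 0.1109, 0.1602]
orientation: [[1.0, 0.027, -0.0], [0.027, -1.0, -0.0], [-0.0, 0.0, -1.0]]
ft_force: [0.4, 0.9, -1.6]
width: 0.123
gripper_force: 30.0
```

```bash
python3 m.py
```

```text
[-0.028  0.007 -0.004  0.024 -0.232 -1.016]
turn -151.3 then shift x 0.0005 y 0.0004 z -0.0027 | now yaw 1.7 pos [0.6523 0.1109 0.1603] F [ 0.4  0.2 -0.7]
```

Free again. Now I'll turn gently clockwise and watch for the torque to rise.

>>> jog_arm(series="0 0 0 4 255; 0 0 0 4 255; 0 0 0 4 255; 0 0 0 2 255; 0 0 0 0 255")

```text
clock: 26.53
tcp_pos: [0.6523, 0.1109, 0.1603]
orientation: [[0.977, -0.215, -0.0], [-0.215, -0.977, -0.0], [-0.0, 0.0, -1.0]]
ft_force: [-0.4, 0.4, -1.0]
width: 0.119
gripper_force: 30.0
```

```bash
python3 m.py
```

```text
[-0.057  0.081 -0.007 -0.342  0.083 -0.877]
turn -165.3 then shift x 0.0006 y 0.0004 z -0.0027 | now yaw -12.3 pos [0.6523 0.1109 0.1603] F [-0.8 -0.3 -0.5]
```

>>> jog_arm(series="0 0 0 3 255; 0 0 0 0 255")

```text
clock: 26.95
tcp_pos: [0.6524, 0.1107, 0.1603]
orientation: [[0.964, -0.267, 0.0], [-0.267, -0.964, -0.0], [0.0, 0.0, -1.0]]
ft_force: [-0.0, -0.8, -1.5]
width: 0.123
gripper_force: 30.0
```

```bash
python3 m.py
```

```text
[-0.218  0.034  0.034 -0.305 -0.984 -0.817]
turn -168.3 then shift x 0.0006 y 0.0004 z -0.0027 | now yaw -15.3 pos [0.6524 0.1108 0.1603] F [-0.6 -1.1 -1. ]
```

>>> jog_arm(series="0 0 0 3 255; 0 0 0 0 255")

```text
clock: 27.37
tcp_pos: [0.6524, 0.1107, 0.1604]
orientation: [[0.949, -0.317, 0.0], [-0.317, -0.949, -0.0], [0.0, 0.0, -1.0]]
ft_force: [0.2, -2.2, -1.4]
width: 0.124
gripper_force: 30.0
```

```bash
python3 m.py
```

```text
[-0.451 -0.045  0.028  0.124 -2.162 -1.389]
turn -171.3 then shift x 0.0007 y 0.0005 z -0.0026 | now yaw -18.3 pos [0.6524 0.1108 0.1604] F [ 0.3 -1.8 -1.5]
```

>>> jog_arm(series="0 0 0 3 255; 0 0 0 0 255")

```text
clock: 27.78
tcp_pos: [0.6524, 0.1107, 0.1604]
orientation: [[0.931, -0.366, 0.0], [-0.366, -0.931, -0.0], [0.0, 0.0, -1.0]]
ft_force: [1.5, -2.7, -1.6]
width: 0.125
gripper_force: 30.0
```

```bash
python3 m.py
```

```text
[-0.625 -0.096  0.007  0.404 -2.695 -0.833]
turn -174.3 then shift x 0.0006 y 0.0004 z -0.0027 | now yaw -21.3 pos [0.6524 0.1108 0.1603] F [ 0.7 -2.3 -0.8]
```

>>> jog_arm(series="0 0 0 3 255; 0 0 0 0 255")

```text
clock: 28.2
tcp_pos: [0.6524, 0.1108, 0.1603]
orientation: [[0.91, -0.414, 0.0], [-0.414, -0.91, -0.0], [0.0, 0.0, -1.0]]
ft_force: [-0.8, -2.6, -0.9]
width: 0.123
gripper_force: 29.9
```

```bash
python3 m.py
```

```text
[-0.669 -0.085  0.097  0.728 -2.951 -0.535]
turn -177.3 then shift x 0.0006 y 0.0004 z -0.0027 | now yaw -24.3 pos [0.6524 0.1108 0.1603] F [ 0.8 -3.5  0. ]
```

>>> jog_arm(series="0 0 0 3 255; 0 0 0 0 255")

```text
clock: 28.62
tcp_pos: [0.6524, 0.1109, 0.1604]
orientation: [[0.887, -0.461, 0.0], [-0.461, -0.887, -0.0], [0.0, 0.0, -1.0]]
ft_force: [-0.3, -2.4, -0.8]
width: 0.124
gripper_force: 29.9
```

```bash
python3 m.py
```

```text
[-0.651 -0.063  0.141  0.323 -3.254 -0.975]
turn 179.7 then shift x 0.0006 y 0.0004 z -0.0026 | now yaw -27.3 pos [0.6524 0.1108 0.1604] F [ 0.6 -3.2 -0.6]
```

>>> jog_arm(series="0 0 0 3 255; 0 0 0 0 255")

```text
clock: 29.03
tcp_pos: [0.6524, 0.1109, 0.1604]
orientation: [[0.862, -0.507, 0.0], [-0.507, -0.862, -0.0], [0.0, 0.0, -1.0]]
ft_force: [0.1, -2.2, -0.4]
width: 0.126
gripper_force: 30.0
```

```bash
python3 m.py
```

```text
[-0.623 -0.054  0.167  0.757 -2.881 -0.854]
turn 176.7 then shift x 0.0006 y 0.0004 z -0.0027 | now yaw -30.3 pos [0.6524 0.1109 0.1603] F [ 0.5 -2.8 -0.8]
```

>>> jog_arm(series="0 0 0 3 255; 0 0 0 0 255")

```text
clock: 29.45
tcp_pos: [0.6523, 0.1109, 0.1603]
orientation: [[0.834, -0.551, 0.0], [-0.551, -0.834, -0.0], [0.0, 0.0, -1.0]]
ft_force: [2.0, -3.2, -0.4]
width: 0.125
gripper_force: 30.0
```

```bash
python3 m.py
```

```text
[-0.596 -0.075  0.21   0.342 -2.768 -0.305]
turn 173.7 then shift x 0.0006 y 0.0004 z -0.0026 | now yaw -33.3 pos [0.6524 0.1109 0.1604] F [ 0.6 -3.6  0. ]
```

Torque is now well above the running friction, so the screw is at its stop. I'll back off to mid-play and lift.

>>> jog_arm(series="0 0 0 -4 255; 0 0 0 -4 255; 0 0 0 -4 255; 0 0 0 -4 255; 0 0 0 -4 255; 0 0 0 -4 255; 0 0 0 0 255")

```text
clock: 30.28
tcp_pos: [0.6523, 0.1113, 0.1603]
orientation: [[0.987, -0.159, -0.0], [-0.159, -0.987, 0.001], [-0.0, -0.001, -1.0]]
ft_force: [0.3, -0.1, -1.5]
width: 0.126
gripper_force: 30.0
```

```bash
python3 m.py
```

```text
[-0.011  0.012  0.     0.025 -0.05  -0.838]
turn -162.5 then shift x 0.0005 y 0.0003 z -0.0027 | now yaw -9.5 pos [0.6523 0.111  0.1603] F [-0.5 -0.6 -1.1]
```

>>> jog_arm(series="0 0 -0.002 0 255; 0 0 -0.003 0 255; 0 0 -0.005 0 255; 0 0 -0.01 0 255; 0 0 0 0 255")

```text
clock: 30.95
tcp_pos: [0.6532, 0.111, 0.1828]
orientation: [[0.987, -0.163, 0.003], [-0.163, -0.987, 0.0], [0.003, -0.001, -1.0]]
ft_force: [0.1, -0.4, -1.2]
width: 0.124
gripper_force: 30.0
```

```bash
python3 m.py
```

```text
[ 0.039  0.016 -0.029 -0.194 -0.085 -1.422]
turn -162.4 then shift x 0.0005 y 0.0005 z 0.0171 | now yaw -9.4 pos [0.6522 0.1109 0.1801] F [-0.4 -0.1 -1.8]
```

>>> jog_arm(series="0 0 -0.02 0 255; 0 0 -0.03 0 255; 0 0 -0.02 0 255; 0 0 -0.01 0 255; 0 0 0 0 255; 0 0 0 0 255")

```text
clock: 31.7
tcp_pos: [0.6521, 0.1108, 0.2595]
orientation: [[0.987, -0.163, -0.001], [-0.163, -0.987, -0.0], [-0.001, 0.0, -1.0]]
ft_force: [-0.8, 0.7, -0.7]
width: 0.127
gripper_force: 30.0
```

```bash
python3 sq.py pics/wa.png .095; python3 - <<'E'
from h import *
g=cv2.GaussianBlur(cv2.imread("pics/war.png",0),(5,5),0)
for T in(50,58,66):
    n,l,st,ce=cv2.connectedComponentsWithStats((g<T).astype(np.uint8))
    for i in range(1,n):
        if st[i][4]>3000:
            r=cv2.minAreaRect(cv2.findNonZero((l==i).astype(np.uint8)));print(T,st[i],np.round(r[0]),np.round(r[1]),round(r[2],1))
print(g[::20,::20])
E
```

```text
turn -162.4 then shift x 0.0002 y 0.0007 z 0.0138 | now yaw -9.4 pos [0.6519 0.1108 0.2588] F [ 0.5 -0.2 -0.7]
0.1274928499730147 mean [-0.8  0.7 -0.7]
50 [ 108   46  193   74 7174] [200.  78.] [ 53. 195.] 79.4
50 [  184   166   128   146 13680] [247. 238.] [133. 108.] 79.6
50 [ 155  361  190   72 7229] [253. 405.] [ 59. 192.] 80.8
58 [ 102   41  207   84 9154] [200.  76.] [ 63. 209.] 79.7
58 [  178   163   139   153 16609] [238. 239.] [141. 134.] 79.0
58 [  61  178   49  177 4228] [ 80. 268.] [179.  33.] 79.6
58 [ 148  355  202   82 8979] [253. 405.] [ 66. 205.] 79.3
66 [   38    25   276   105 16928] [174.  68.] [ 96. 268.] 79.6
66 [  155   160   166   159 20215] [236. 239.] [148. 146.] 78.4
66 [  54  167   59  212 6960] [ 78. 274.] [212.  46.] 80.5
66 [  134   348   219    93 10828] [249. 406.] [ 74. 225.] 77.9
[[130 131 134 129 124 120 113  99 106 109 124 133 132 129 131 132 129 131
  130 130 129 129 129 130]
 [131 131 128 104  94  93  88  79  73  79  82  87  91 118 134 132 130 130
  130 129 129 129 131 130]
 [131 106 101  90  71  64  63  64  63  64  64  58  61  73  91 130 129 13
[... 1450 characters left out ...]
98  98  91  64  46  89 113 112 108 106  73  78  77  78  76  74  72
   70 103 127 128 129 128]
 [ 99 101  99  98  88  65  77 111 104 102  99  95  84  69  69  65  59  50
   89 117 127 127 129 127]
 [100 100 100 101  94  68  78  94  77  73  68  56  50  45  45  45  45  61
  106 128 127 126 128 126]
 [ 98  99 100 101 101  84  64  67  47  43  44  44  44  45  45  45  50 103
  130 128 127 127 129 128]
 [125  99  99  98 100 100 100  97  76  55  47  45  42  45  45  55 110 119
  129 127 126 127 128 126]
 [139 135 104  98  97  97  96  96  96  97  83  68  66  64  86 114 122 127
  128 127 126 126 129 125]
 [130 134 134 125 104  92  94  92  93  91  87  87  97 115 116 128 127 127
  129 127 125 126 128 126]]
```

The screw's square now reads 79.4° clockwise (1.39 rad), which is at its stop. Return the key to the stand.

>>> jog_arm(series="0 0 0 -6.6 255; 0 0 0 -6.6 255; 0 0 0 -6.6 255; 0 0 0 -6.6 255; 0 0 0 -6.6 255; 0 0 0 -6.6 255; 0 0 0 -6.6 255; 0 0 0 -6.6 255; 0 0 0 0 255")

```text
clock: 32.5
tcp_pos: [0.6519, 0.1109, 0.2584]
orientation: [[0.723, 0.691, -0.003], [0.691, -0.723, -0.0], [-0.002, -0.002, -1.0]]
ft_force: [1.0, -0.5, -0.8]
width: 0.124
gripper_force: 30.0
```

```bash
python3 - <<'E'
from h import *
plan([.492,.339,.255],43.5)
E
```

```text
turn 0.2 then shift x 0.0411 y -0.2755 z 0.0034 | now yaw 43.7 pos [0.6519 0.1109 0.2584] F [ 1.  -0.5 -0.8]
```

>>> jog_arm(series="0.0025 -0.0155 0 0 255; 0.005 -0.034 0 0 255; 0.005 -0.034 0 0 255; 0.005 -0.034 0 0 255; 0.005 -0.034 0 0 255; 0.005 -0.034 0 0 255; 0.005 -0.034 0 0 255; 0.005 -0.034 0 0 255; 0.0035 -0.022 0 0 255; 0 0 0 0 255; 0 0 0 0 255; 0 0 0 0 255")

```text
clock: 33.5
tcp_pos: [0.4926, 0.339, 0.2598]
orientation: [[0.727, 0.686, -0.001], [0.686, -0.727, -0.001], [-0.001, 0.0, -1.0]]
ft_force: [0.7, -0.4, -1.1]
width: 0.126
gripper_force: 30.0
```

```bash
python3 - <<'E'
from h import *
s=[]
for i in range(2):
    bot.camera("wrist");plan([.492,.339,.16],43.5)
E
```

```text
turn -0.2 then shift x -0.0004 y -0.0010 z 0.0999 | now yaw 43.3 pos [0.4929 0.3386 0.2599] F [-1.  -0.1 -1.2]
turn -0.2 then shift x -0.0004 y -0.0012 z 0.1000 | now yaw 43.3 pos [0.4931 0.3384 0.26  ] F [ 0.4 -0.4 -1.1]
```

>>> jog_arm(series="0 -0.001 0.03 0 255; 0 0 0.035 0 255; 0 0 0.03 0 255; 0 0 0.02 0 255; 0 0 0.005 0 255; 0 0 0.005 0 255; 0 0 0.005 0 255; 0 0 0 0 255")

```text
clock: 34.27
tcp_pos: [0.4925, 0.3397, 0.1306]
orientation: [[0.727, 0.687, 0.001], [0.687, -0.727, 0.0], [0.001, 0.0, -1.0]]
ft_force: [-0.5, 0.4, -0.5]
width: 0.121
gripper_force: 30.0
```

>>> jog_arm(series="0 0 0.008 0 255; 0 0 0.008 0 255; 0 0 0.008 0 255; 0 0 0.006 0 255; 0 0 0.004 0 255; 0 0 0 0 255")

```text
clock: 34.77
tcp_pos: [0.4917, 0.3397, 0.0952]
orientation: [[0.726, 0.687, -0.001], [0.687, -0.726, -0.001], [-0.002, -0.0, -1.0]]
ft_force: [0.1, 0.2, -1.3]
width: 0.125
gripper_force: 30.0
```

In the hole with no side force. Lower in 2 mm steps until it touches the floor.

>>> jog_arm(series="0 0 0.003 0 255; 0 0 0.002 0 255; 0 0 0 0 255; 0 0 0 0 255")

```text
clock: 35.1
tcp_pos: [0.4921, 0.3399, 0.0914]
orientation: [[0.726, 0.687, 0.0], [0.687, -0.726, -0.0], [0.0, 0.0, -1.0]]
ft_force: [0.1, 0.2, -1.1]
width: 0.119
gripper_force: 30.0
```

>>> jog_arm(series="0 0 0.002 0 255; 0 0 0 0 255; 0 0 0 0 255")

```text
clock: 35.35
tcp_pos: [0.4921, 0.3399, 0.0893]
orientation: [[0.726, 0.687, 0.0], [0.687, -0.726, -0.0], [-0.0, 0.0, -1.0]]
ft_force: [-0.2, -0.2, -1.1]
width: 0.124
gripper_force: 30.0
```

>>> jog_arm(series="0 0 0.001 0 255; 0 0 0 0 255; 0 0 0 0 255")

```text
clock: 35.6
tcp_pos: [0.492, 0.3398, 0.0883]
orientation: [[0.726, 0.687, -0.0], [0.687, -0.726, -0.0], [-0.0, 0.0, -1.0]]
ft_force: [0.7, 0.2, -0.8]
width: 0.126
gripper_force: 30.0
```

>>> jog_arm(series="0 0 0.001 0 255; 0 0 0 0 255; 0 0 0 0 255")

```text
clock: 35.85
tcp_pos: [0.492, 0.3398, 0.0873]
orientation: [[0.726, 0.687, -0.0], [0.687, -0.726, -0.0], [-0.0, 0.0, -1.0]]
ft_force: [-0.7, 0.1, -1.0]
width: 0.125
gripper_force: 30.0
```

>>> jog_arm(series="0 0 0.001 0 255; 0 0 0 0 255; 0 0 0 0 255")

```text
clock: 36.1
tcp_pos: [0.492, 0.3398, 0.0863]
orientation: [[0.726, 0.687, -0.0], [0.687, -0.726, -0.0], [-0.0, 0.0, -1.0]]
ft_force: [0.2, -0.4, -1.2]
width: 0.122
gripper_force: 30.0
```

>>> jog_arm(series="0 0 0.001 0 255; 0 0 0 0 255; 0 0 0 0 255")

```text
clock: 36.35
tcp_pos: [0.492, 0.3398, 0.0852]
orientation: [[0.726, 0.687, -0.0], [0.687, -0.726, -0.0], [-0.0, 0.0, -1.0]]
ft_force: [0.1, -0.3, -0.6]
width: 0.123
gripper_force: 30.0
```

>>> jog_arm(series="0 0 0.001 0 255; 0 0 0 0 255; 0 0 0.001 0 255; 0 0 0 0 255; 0 0 0 0 255")

```text
clock: 36.77
tcp_pos: [0.4925, 0.3401, 0.0843]
orientation: [[0.726, 0.687, 0.001], [0.687, -0.726, 0.001], [0.001, 0.001, -1.0]]
ft_force: [-0.9, -0.9, 7.9]
width: 0.124
gripper_force: 30.0
```

>>> jog_arm(series="0 0 0.001 0 255; 0 0 0 0 255; 0 0 0.001 0 255; 0 0 0 0 255; 0 0 0 0 255")

```text
clock: 37.18
tcp_pos: [0.4935, 0.3406, 0.084]
orientation: [[0.726, 0.687, 0.004], [0.687, -0.726, 0.002], [0.005, 0.001, -1.0]]
ft_force: [-1.7, -0.9, 22.4]
width: 0.125
gripper_force: 30.0
```

Floor reached. Relieve, open and rise.

>>> jog_arm(series="0 0 -0.002 0 255; 0 0 0 0 255; 0 0 0 0 0; 0 0 0 0 0; 0 0 0 0 0; 0 0 0 0 0; 0 0 0 0 0; 0 0 0 0 0; 0 0 0 0 0; 0 0 0 0 0; 0 0 0 0 0; 0 0 0 0 0; 0 0 0 0 0")

```text
clock: 38.27
tcp_pos: [0.4921, 0.3399, 0.0833]
orientation: [[0.726, 0.687, 0.0], [0.687, -0.726, -0.0], [-0.0, 0.0, -1.0]]
ft_force: [0.2, -0.2, 0.4]
width: 0.837
gripper_force: 0.0
```

>>> jog_arm(series="0 0 -0.01 0 0; 0 0 -0.02 0 0; 0 0 -0.04 0 0; 0 0 -0.04 0 0; 0 0 -0.04 0 0; 0 0 -0.03 0 0; -0.04 0 0 0 0; -0.04 0 0 0 0; 0 0 0 0 0; 0 0 0 0 0")

```text
clock: 39.1
tcp_pos: [0.433, 0.2841, 0.2648]
orientation: [[0.727, 0.687, 0.001], [0.687, -0.727, 0.001], [0.001, 0.001, -1.0]]
ft_force: [0.7, -0.4, 0.8]
width: 1.002
gripper_force: 0.0
```

```bash
python3 - <<'E'
from h import *
s=bot.get_state();C=cal("wrist");im=bot.camera("wrist");cv2.imwrite("pics/wb.png",im)
print(s["tcp_pos"],s["width"])
for l in("key_grip","stand_hole0"):
  for d in bot.silhouettes("wrist",l)[:1]:
    m=d["mask"].astype(np.uint8);r=cv2.minAreaRect(cv2.findNonZero(m));b=cv2.boxPoints(r)
    print(l,d["p"],r,[ray(r[0],z,C).round(4) for z in(.055,.114)])
    if l=="key_grip":
        L=max(np.hypot(*(ray(b[i],.114,C)-ray(b[i-1],.114,C))[:2]) for i in range(4));print("len at .114",L)
S=cal("scene");bot.camera("scene")
for l in("key_grip","bar","reagent","beaker","vial"):
  for d in bot.silhouettes("scene",l)[:1]:
    m=d["mask"];ys,xs=np.nonzero(m);print(l,d["p"],np.round(d["uv"],1),cv2.minAreaRect(cv2.findNonZero(m.astype(np.uint8))))
E
```

```text
[0.43295901 0.284061   0.26479815] 1.0017690109815087
key_grip 0.83 ((275.0, 111.5), (87.0, 16.0), 90.0) [array([0.4906, 0.3407, 0.055 ]), array([0.4911, 0.3412, 0.114 ])]
len at .114 0.07003208380144997
stand_hole0 0.79 ((277.1357727050781, 110.30850219726562), (70.4515380859375, 70.14567565917969), 69.71744537353516) [array([0.4929, 0.34  , 0.055 ]), array([0.4931, 0.3405, 0.114 ])]
key_grip 0.65 [405.4 158.5] ((404.36602783203125, 159.42018127441406), (26.557884216308594, 28.999494552612305), 46.73570251464844)
bar 0.78 [291.4 239.5] ((288.09820556640625, 230.60696411132812), (21.132755279541016, 97.38753509521484), 86.09950256347656)
reagent 0.67 [120.3 231.8] ((120.48823547363281, 231.94705200195312), (52.17177963256836, 30.695661544799805), 77.47119140625)
beaker 0.62 [111.  295.5] ((109.61540222167969, 297.9230651855469), (49.86196517944336, 37.21041488647461), 82.87498474121094)
vial 0.75 [440.1 221.9] ((442.4500427246094, 221.15000915527344), (13.597792625427246, 25.298219680786133), 18.434947967529297)
```

The key is upright at its original height, the bar is shut, the screw is at its stop and the bystanders haven't moved.

```bash
python3 -c "
from station import bot
print(bot.close_job())"
```

```text
the job is handed in; nothing more can be done
None
```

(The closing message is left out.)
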